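# Read a counting slide: level the stage, hold the loupe at the focus pointer

### The job

First press the tilted slide stage fully down on its stops (the front tab is there for your fingers; keep them off the glass slide). Then take the loupe off its rest and hold it level and still, centred over the grid on the slide, with the lens ring's mid-thickness at the height of the pointer on the gauge post. Finish while still holding it there, clear of the stage and post; leave the pointer and the other things on the bench where they are.

Things in the scene. Friction and masses are not known exactly. Their poses are not given: they have to be found in the camera images.
- stage: Grey fixed base of the slide stage, 150 (x) by 130 (y) by 12 mm, with a small wing at +y carrying a vertical gauge post (10 mm diameter, its top 182 mm above the bench, at x +30, y +85 mm). Origin: centre of the base's underside, on the bench. +x points away from the front tab; the gauge post is on its +y side. It does not move when pushed.
- stage_plate (a joint): Tilt of the aluminium stage plate (rad): 0 is level, down on its stops; positive lifts the front tab, up to 0.75. The hinge runs along the stage's y. It is stiff with friction: it stays where it is left, and takes about 2 N of downward push on the tab to lower.
- hinge (a point): Middle of the plate's hinge axis, 60 mm along +x from the stage's origin and 45 mm above the bench. The plate is 6 mm thick (3 mm either side of the axis) and reaches from the hinge to 128 mm from it; first 95 mm are 100 mm wide, then comes the tab. Axes: x from tab to hinge along the plate, y along the hinge axis.
- tab (a point): Top surface of the front press tab, a ribbed tongue 50 mm wide (y) reaching from 95 to 128 mm from the hinge axis. The point lies 110 mm from the hinge; at level it is 48 mm above the bench. Push here from above, with closed fingers.
- grid (a point): Centre of the small white grid (12 mm square) on the top face of the glass counting slide, which is 26 (x) by 76 (y) by 4 mm and clipped fast across the stage plate, its centre 50 mm from the hinge axis; neither fingers nor loupe may press on the glass. The grid lies 7 mm above the plane of the hinge axis: with the stage level it lies 52 mm above the bench, 10 mm along +x from the stage's origin.
- mark (a point): Tip of the flat dark pointer (4 mm thick) that sticks out from the collar on the gauge post towards the slide; its mid-thickness is the focal height, 60 to 100 mm above the levelled slide. It lies 55 mm to the stage's +y side and 30 mm along the stage's +x from the stage's origin. The collar is stiff; do not shift it.
- rest: White fixed rest for the loupe, 160 (x) by 60 (y) mm foot 8 mm thick, with two pedestals up to 34 mm: a round one 44 mm wide under the lens (x +55 mm) and a block 20 mm long, 36 mm wide under the handle's end (x -65 mm) with 5 mm lips beside the handle. Between them, from x -55 to +33 mm, the handle is free on both sides and below. Origin: centre of the underside.
- loupe: Hand loupe, loose, 84 to 156 g: black round lens ring 60 mm across, 12 mm thick, with a straight black handle 16 mm wide and 14 mm tall that runs to 140 mm from the lens centre. Origin: centre of the lens at the ring's mid-thickness (40 mm above the bench while it lies on the rest). z is up through the lens, the handle runs along -x; the handle's underside is flush with the ring's.
- handle (a point): Where to grip the loupe: near its balance point, mid-height of the handle, 62 mm from the lens centre along -x and 1 mm above the lens mid-plane; fingers close along the loupe's y over 16 mm.
- vial_rack: Bystander: white rack of small capped vials, 100 by 60 by 46 mm, loose. Origin: centre of the underside.
- cap_tray: Bystander: shallow white tray with small caps, 110 by 70 by 25 mm, loose. Origin: centre of the underside.
- tip_box_a: Bystander: tip box with yellow lid, 88 by 123 by 60 mm, loose. Origin: centre of the underside.
- tip_box_b: Bystander: the other tip box with yellow lid, 88 by 123 by 60 mm, loose. Origin: centre of the underside.
- media_bottle: Bystander: glass bottle, 70 mm across, 150 mm tall, loose. Origin: centre of the underside.
- beaker: Bystander: glass beaker, 70 mm across, 90 mm tall, loose. Origin: centre of the underside.
- pipette: Bystander: white hand pipette lying along its x, 263 mm long, loose. Origin: on the bench, 123 mm from its thick end.
Things that resemble listed ones, but are neither listed nor needed, are in the scene too. What is meant by the loupe is not green, and is the smaller of those in its own colour. What is shaped like the stage but purple is not meant.

How it is judged:
By the outcome, as a careful person would: the job done as asked, in the order asked, and still so for the second after the job is handed in, while the arm keeps its last pose, push and grip.
It also fails if it takes over 54 s, if anything falls off the work surface, if the arm or the gripper's body presses on something with over 40 N, if the wrist force passes 120 N, or if a joint passes its speed limit or range.

### The arm

A 7-joint arm with a two-finger parallel gripper is mounted at the origin on the work surface. World frame = base frame: x ahead of the robot, y to its left, z up, the work surface at z = 0. Lengths are in m, angles in rad, forces in N, time in s.
With the tool pointing down it reaches from about 0.4 to 0.85 m from the base axis. Payload 10.4 kg.
Tool frame: the origin (TCP) lies on the mounting face of the last link; the fingertips stand 173 mm ahead of it and the grasp point (between the pads) lies 155 mm ahead of it (manip.tip_extent is the distance from the TCP to the fingertips, in m); z points along the fingers, y is the line along which they close (so a half turn about z gives the same grasp; the last joint's range is limited). The gripper opens to 85 mm and grips with 20 to 120 N. Pads are 22 mm wide; open, the fingers measure 114 mm over their backs; the gripper's body (76 mm by 85 mm) begins 54 mm behind the grasp point. The pads swing forward as they close: fully open they stand 13 mm farther back than shut.
Start: joints at [-1.144, 0.332, -0.065, 1.46, 0.022, 1.35, -0.088], TCP at [0.272, 0.563, 0.405] pointing down, gripper open.
Joint ranges: [-2.6, 2.6], [-0.5, 2.12], [-1.47, 1.34], [0.16, 2.42], [-1.27, 4.41], [0.06, 2.06], [-2.6, 2.6]. Speed limits (rad/s): [2.22, 2.22, 2.79, 2.79, 3.14, 3.14, 3.14].

### API

Orientations are given as a unit quaternion [x, y, z, w].
In Python, from workcell import manip gives the robot as it stands.
- The arm moves only by the tool move_arm, never from a script. Its argument "plan" is one flat list of numbers, 7 for each row, row after row: the turn, a rotation vector about the tool's x, y, z in rad, then the shift along the tool's x, y, z in m, then the finger opening in m, from 0 to 0.0854. In form: [ax, ay, az, dx, dy, dz, gripper, ax, ay, az, dx, dy, dz, gripper, ...]. A call has 1 to 12 rows; each row is the pose to reach, as a shift and turn from the pose commanded when the call began, along the tool's axes at that moment; what a row does not reach only later rows make up. A row lasts 1/8 s, in which the tool goes at most 62.5 mm and 10.7 degrees, less where a joint would pass 70% of its speed; a pose out of reach is approached as far as the arm can. A call with a gripper value outside its range is refused whole. The fingers move at their own pace and stop on an object; "squeeze" is the grip in N (left out, the last holds). Time passes only in rows, so rows that repeat a pose let the fingers close. It gives the time, the measured TCP pose, the force, the opening and the grip force at its end, in the units of the state.
- manip.get_obs(): the state, without advancing time (a new reading comes with each control period).
- manip.camera(name): name is "scene" or "top" or "wrist"; returns a dict with "color" (400x640x3 uint8, red, green, blue), "fx", "fy", "cx", "cy" (pixels), "cam_to_world" (4x4, takes a point from camera to world coordinates); the wrist camera has in their place "mount" (4x4, takes a point from camera to tool coordinates, whose origin is the TCP and whose axes are the flange's). Camera axes: x right, y down, z forward; pixel columns grow to the right and rows downward; lengths in m; the calibration is good to about 2 mm. A picture is of the moment at which its call begins: read the wrist's pose just before it. There is no depth.
- manip.hand_in(): hands the job in; it is judged then, once.
Trained networks look in a picture, given as the dict that the camera call returned (one of the last four; its "shot" number tells which), for a name from the list of things; names that differ only in an ending like _2 or _b are one class to them, and where a whole thing is asked for, a point or a joint stands for the part that bears it (a point fixed in the world has none). Each returns a list of dicts, best first, with "conf" (0 to 1); they miss things now and then, are a little off and sometimes report something else, mostly with a low value. They report only what shows in the picture. A call takes as long as a camera call. They do not tell look-alikes from the thing itself.
- manip.look_for(picture, label): "position" ([x, y, z] in m, in the coordinates of the camera as it stood for that picture, good to about 4 mm: the middle of the surface that is visible of it).
- manip.silhouettes(picture, label): "pixels" (400x640 bool, what is visible of it).
- manip.tip_of(picture, label): "position" ([x, y, z] in m, in the coordinates of the camera as it stood for that picture, good to about 4 mm: a listed point, or the origin of a listed thing).
The state is a dict: "clock": time; "joint_pos": joint angles; "joint_velocities": joint speeds; "tau": joint torques, N m; "position": TCP position; "ee_rot": TCP orientation; "ft_force": force on the tool from outside, world axes, zero at the start; "torque": the same for the moment, N m; "grip_width": opening from 0.0 (shut) to 1.0 (fully open); "grasp_force": force on a finger pad.
Only numpy, scipy, OpenCV 4.12 (cv2) and the standard library are available. Lean on these libraries where they do the work, as an engineer would, in place of code of your own. Each camera call takes 0.05 s, during which the arm holds its last target. There are 200 camera calls.

## Working session

There is one attempt and no reset: what is moved stays moved. The work goes in short steps, Python scripts to look and compute and a tool call to move; the robot and the scene stay as the last step left them, time stands still between calls to the robot, and variables do not carry over. Pictures are saved under pics/ and viewed, at most 10 in all, crops included, and the job is handed in when it is done.

Besides the shell and the picture viewer there is one more tool, called after ">>>" as a command line: name --argument value ..., lists and objects as JSON in quotes. move_arm: Moves the arm, as the interface text tells. Its arguments: {"type":"object","properties":{"plan":{"type":"array","items":{"type":"number"}},"squeeze":{"type":"number"}},"required":["plan"]}

```bash
mkdir -p pics; cat > h.py <<'E'
import numpy as np, cv2
from scipy.spatial.transform import Rotation as R
from workcell import manip
def T(o):
    M=np.eye(4); M[:3,:3]=R.from_quat(o["ee_rot"]).as_matrix(); M[:3,3]=o["position"]; return M
def cam(n):
    o=manip.get_obs(); p=manip.camera(n)
    C=np.array(p["cam_to_world"]) if n!="wrist" else T(o)@np.array(p["mount"])
    return p,C
def w(C,x): return (C@np.r_[x,1])[:3]
def save(p,f): cv2.imwrite("pics/"+f,cv2.cvtColor(p["color"],cv2.COLOR_RGB2BGR))
def px(p,C,X):
    c=np.linalg.inv(C)@np.r_[X,1]; return p["fx"]*c[0]/c[2]+p["cx"],p["fy"]*c[1]/c[2]+p["cy"]
def ray(p,C,u,v,z):
    d=C[:3,:3]@np.array([(u-p["cx"])/p["fx"],(v-p["cy"])/p["fy"],1]); o=C[:3,3]
    return o+d*(z-o[2])/d[2]
E
python3 - <<'E'
from h import *
np.set_printoptions(precision=4,suppress=True)
print(manip.get_obs())
for n in ["scene","top"]:
    p,C=cam(n); save(p,n+"1.png")
    for l in ["stage","hinge","tab","grid","mark","loupe","handle","rest"]:
        for d in manip.tip_of(p,l): print(n,l,round(d["conf"],2),w(C,d["position"]))
E
```

```text
{'clock': 0.0, 'joint_pos': array([-1.1437,  0.3329, -0.0647,  1.4609,  0.0216,  1.3499, -0.0885]), 'joint_velocities': array([-0.    ,  0.0006,  0.    , -0.001 ,  0.0003, -0.0031, -0.001 ]), 'tau': array([ -0.0008, -62.5447,   0.0486, -39.1592,   0.0161,   0.0102,
         0.    ]), 'position': array([0.2716, 0.5627, 0.4039]), 'ee_rot': array([ 0.223 ,  0.9748, -0.0007, -0.0001]), 'ft_force': array([ 0.2373, -0.1079, -0.0272]), 'torque': array([-0.091 , -0.0203, -0.0187]), 'grasp_force': 0.0, 'grip_width': 0.9938911678996182}
scene stage 0.97 [ 0.5501 -0.2079  0.0006]
scene stage 0.75 [ 0.2632 -0.2435  0.0059]
scene hinge 0.82 [ 0.6071 -0.2083  0.0446]
scene hinge 0.6 [ 0.3189 -0.2512  0.0482]
scene tab 0.92 [ 0.2118 -0.237   0.052 ]
scene tab 0.65 [ 0.5123 -0.2027  0.1058]
scene tab 0.34 [0.6358 0.4228 0.002 ]
scene grid 0.89 [ 0.2745 -0.2463  0.0556]
scene grid 0.85 [ 0.5678 -0.2019  0.0769]
scene grid 0.43 [ 0.4579 -0.461   0.0056]
scene mark 0.64 [ 0.5816 -0.1515  0.1176]
scene mark 0.64 [0.6112 0.0072 0.0014]
scene mark 0.42 [ 0.299  -0.1958  0.1155]
scene loupe 0.73 [0.776  0.
[... 300 characters left out ...]
inge 0.66 [ 0.3217 -0.2539  0.0401]
top hinge 0.59 [ 0.6157 -0.209   0.0439]
top hinge 0.57 [ 0.5486 -0.21   -0.0004]
top tab 0.93 [ 0.2152 -0.2384  0.045 ]
top tab 0.9 [ 0.5162 -0.2065  0.096 ]
top tab 0.28 [0.5677 0.2002 0.0392]
top grid 0.85 [ 0.5716 -0.2064  0.0769]
top grid 0.59 [ 0.2735 -0.2481  0.0518]
top mark 0.52 [ 0.3037 -0.1932  0.1075]
top mark 0.44 [ 0.5802 -0.1528  0.1176]
top loupe 0.95 [0.3331 0.3008 0.0073]
top loupe 0.72 [0.6325 0.1979 0.0336]
top loupe 0.65 [0.7756 0.3315 0.0075]
top handle 0.87 [0.3425 0.2197 0.0081]
top handle 0.87 [0.7761 0.2715 0.006 ]
top handle 0.67 [0.5673 0.1986 0.0363]
top handle 0.65 [ 0.6115  0.0032 -0.0011]
top rest 0.75 [0.5752 0.2028 0.0016]
```

View pics/scene1.png

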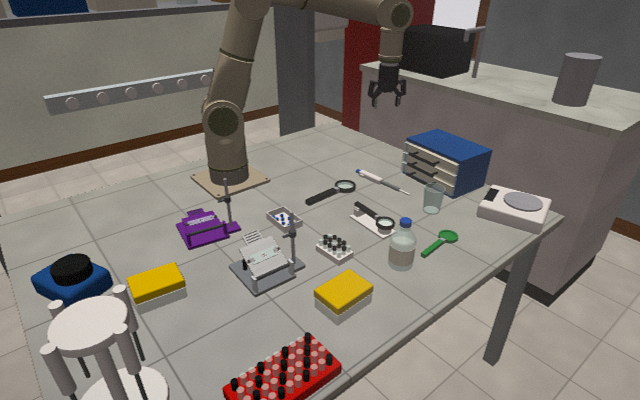

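View pics/top1.png

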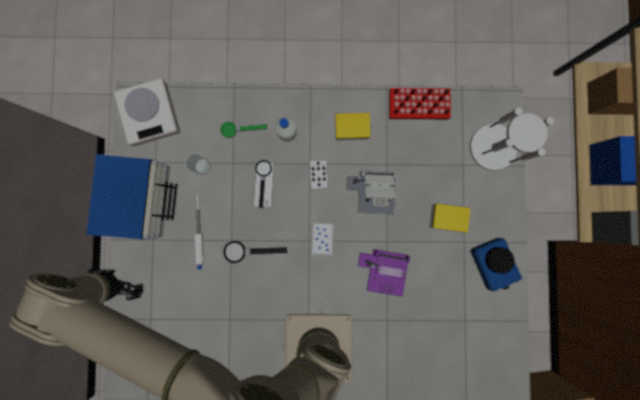

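The scene picture shows the grey stage at (265,262) with its tab raised, the loupe on the white rest at (375,218), and decoys (purple stage, green and larger black loupes). Top view agrees: stage at (375,190), loupe at (263,180).

```bash
cat >> h.py <<'E'
def go(pos,yaw=0.,o=None):
    "shift/turn in tool axes to reach TCP pos, tool down, y axis at yaw from world y"
    o=o or manip.get_obs(); M=T(o)
    G=R.from_euler('z',yaw).as_matrix()@np.array([[-1,0,0],[0,1,0],[0,0,-1.]])
    r=R.from_matrix(M[:3,:3].T@G).as_rotvec(); d=M[:3,:3].T@(np.array(pos)-M[:3,3])
    print("turn",r.round(4),"shift",d.round(4),"dist",np.linalg.norm(d).round(3))
E
python3 - <<'E'
from h import *
p,C=cam("wrist"); print(np.array(p["mount"]).round(3),p["fx"])
go([.5,.2,.41])
E
```

```text
[[-0.    -0.946 -0.323  0.084]
 [ 1.    -0.    -0.     0.001]
 [ 0.    -0.323  0.946  0.031]
 [ 0.     0.     0.     1.   ]] 305.6640977986169
turn [ 1.000e-04 -0.000e+00 -4.498e-01] shift [-0.3633 -0.2275 -0.0053] dist 0.429
```

>>> move_arm --plan '[0,0,-0.06,-0.045,-0.028,0,0,0,0,-0.12,-0.09,-0.057,0,0,0,0,-0.18,-0.135,-0.085,0,0,0,0,-0.24,-0.182,-0.114,0,0,0,0,-0.3,-0.227,-0.142,0,0,0,0,-0.36,-0.272,-0.17,0,0,0,0,-0.42,-0.318,-0.2,0,0,0,0,-0.45,-0.363,-0.2275,-0.005,0,0,0,-0.45,-0.363,-0.2275,-0.005,0,0,0,-0.45,-0.363,-0.2275,-0.005,0]'

```text
clock: 2.2
position: [0.4995, 0.2007, 0.4097]
ee_rot: [-0.0, 1.0, 0.0, -0.0]
ft_force: [0.3, 1.3, -0.1]
grip_width: -0.002
grasp_force: 0.0
```

```bash
python3 - <<'E'
from h import *
np.set_printoptions(precision=4,suppress=True)
o=manip.get_obs(); print(o["clock"],o["position"],o["ee_rot"])
p,C=cam("wrist"); save(p,"w1.png")
for l in ["loupe","handle","rest"]:
    for d in manip.tip_of(p,l): print(l,round(d["conf"],2),w(C,d["position"]))
for d in manip.silhouettes(p,"loupe")[:3]:
    m=d["pixels"]; vu=np.argwhere(m)
    X=np.array([ray(p,C,u,v,.047)[:2] for v,u in vu]); c,s,a=cv2.minAreaRect(X.astype(np.float32)*1000)
    e=np.linalg.eigh(np.cov(X.T))[1][:,1]; print("sil",round(d["conf"],2),m.sum(),c,s,a,"dir",np.degrees(np.arctan2(e[1],e[0])), "x range", X[:,0].min(),X[:,0].max())
    h=X[(X[:,0]<.58)]; print("handle line y=a+bx",np.polyfit(h[:,0]-.568,h[:,1],1))
go([.41,-.208,.41])
E
```

```text
2.2 [0.4995 0.2007 0.4097] [-0.0001  1.      0.0003 -0.0001]
loupe 0.84 [0.3371 0.3033 0.0104]
loupe 0.73 [0.7746 0.3374 0.0068]
handle 0.77 [0.5671 0.2028 0.0386]
handle 0.67 [0.3343 0.2193 0.0106]
handle 0.26 [ 0.5502 -0.2024 -0.0002]
rest 0.72 [ 0.5738  0.2063 -0.0008]
sil 0.67 7492 (354.3076477050781, 227.03726196289062) (48.56126403808594, 206.9399871826172) 0.004834956955164671 dir 88.47628095835888 x range 0.33001854103475114 0.3785824363321773
handle line y=a+bx [0.8101 0.4202]
sil 0.63 1219 (538.3604736328125, 205.30543518066406) (18.24798011779785, 101.31875610351562) 87.39768981933594 dir 177.7003716466438 x range 0.48798196296998164 0.5887995377793427
handle line y=a+bx [-0.0413  0.204 ]
sil 0.55 169 (744.3566284179688, 267.232421875) (142.29429626464844, 22.610363006591797) 89.96212768554688 dir 90.6298655395747 x range 0.7330072044204905 0.755622106311031Traceback (most recent call last):
  File "<stdin>", line 11, in <module>
    raise TypeError("expected non-empty vector for x")
TypeError: expected non-empty vector for x
```

>>> move_arm --plan '[0,0,0,0.01,-0.05,0,0,0,0,0,0.02,-0.1,0,0,0,0,0,0.03,-0.15,0,0,0,0,0,0.04,-0.2,0,0,0,0,0,0.05,-0.25,0,0,0,0,0,0.06,-0.3,0,0,0,0,0,0.07,-0.35,0,0,0,0,0,0.07,-0.409,0,0,0,0,0,0.07,-0.409,0,0,0,0,0,0.07,-0.409,0,0]'

```text
clock: 3.7
position: [0.43, -0.2081, 0.4096]
ee_rot: [-0.0, 1.0, 0.0, -0.0]
ft_force: [-0.3, 0.8, -0.3]
grip_width: -0.004
grasp_force: 0.0
```

```bash
python3 - <<'E'
from h import *
np.set_printoptions(precision=4,suppress=True)
o=manip.get_obs(); print(o["clock"],o["position"],o["ee_rot"])
p,C=cam("wrist"); save(p,"w2.png")
for l in ["stage","hinge","tab","grid","mark"]:
    for d in manip.tip_of(p,l): print(l,round(d["conf"],2),w(C,d["position"]))
E
```

```text
3.7 [ 0.43   -0.2081  0.4096] [-0.0004  1.      0.0002 -0.0001]
stage 0.88 [ 0.2631 -0.2458 -0.0017]
stage 0.85 [ 0.551  -0.2009  0.0033]
hinge 0.86 [ 0.3218 -0.255   0.0361]
hinge 0.23 [0.6319 0.1994 0.0363]
grid 0.64 [ 0.2701 -0.2479  0.0495]
mark 0.73 [ 0.3024 -0.1989  0.1142]
mark 0.4 [0.5788 0.2041 0.0024]
```

View pics/w2.png

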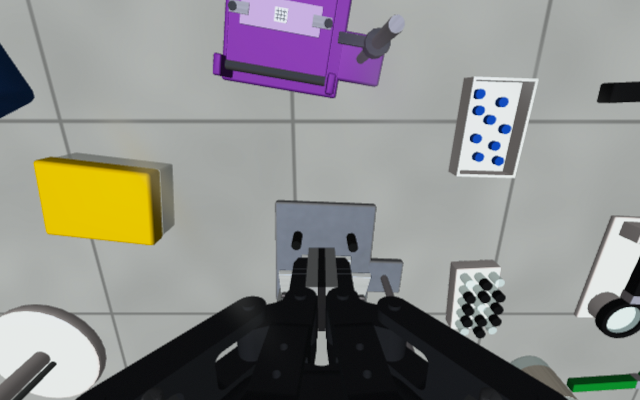

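The wrist view shows the grey stage's base front edge from (276,203) to (376,205), with the tab hidden under the fingers at (321,250). Yaw is nearly zero.

```bash
python3 - <<'E'
from h import *
p,C=cam("wrist")
for u,v in [(276,202),(376,205)]: print(ray(p,C,u,v,.012).round(4))
go([.512,-.206,.31])
E
```

```text
[ 0.4728 -0.2642  0.012 ]
[ 0.4766 -0.1372  0.012 ]
turn [0.0002 0.0001 0.0013] shift [-0.0821  0.0022  0.0997] dist 0.129
```

>>> move_arm --plan '[0,0,0,-0.03,0,0.03,0,0,0,0,-0.06,0.001,0.06,0,0,0,0,-0.082,0.002,0.1,0,0,0,0,-0.082,0.002,0.1,0,0,0,0,-0.082,0.002,0.1,0]'

```text
clock: 4.68
position: [0.5116, -0.2072, 0.3106]
ee_rot: [0.0, 1.0, -0.0, 0.0]
ft_force: [0.6, -0.1, 0.6]
grip_width: 0.0
grasp_force: 0.0
```

>>> move_arm --plan '[0,0,0,0,0,0.015,0,0,0,0,0.001,0,0.025,0,0,0,0,0.003,0,0.035,0,0,0,0,0.005,0,0.045,0,0,0,0,0.006,0,0.055,0,0,0,0,0.008,0,0.065,0,0,0,0,0.009,0,0.075,0,0,0,0,0.009,0,0.08,0,0,0,0,0.009,0,0.084,0,0,0,0,0.009,0,0.087,0,0,0,0,0.009,0,0.089,0]'

```text
clock: 6.05
position: [0.5029, -0.207, 0.2212]
ee_rot: [-0.0, 1.0, 0.0, 0.0]
ft_force: [-9.8, 3.3, 24.7]
grip_width: 0.0
grasp_force: 12.5
```

>>> move_arm --plan '[0,0,0,0,0,0.001,0,0,0,0,0,0,0.001,0]'

```text
clock: 6.3
position: [0.5029, -0.2071, 0.2212]
ee_rot: [0.0, 1.0, 0.001, 0.0]
ft_force: [-10.7, 3.3, 22.2]
grip_width: -0.002
grasp_force: 11.0
```

>>> move_arm --plan '[0,0,0,0,0,-0.02,0,0,0,0,0.0,0,-0.06,0,0,0,0,0.06,0,-0.12,0,0,0,0,0.12,0,-0.18,0,0,0,0,0.13,0,-0.2,0,0,0,0,0.13,0,-0.2,0,0,0,0,0.13,0,-0.2,0]'

```text
clock: 7.18
position: [0.3729, -0.2067, 0.4198]
ee_rot: [-0.0, 1.0, 0.0, 0.001]
ft_force: [0.5, 0.5, -1.2]
grip_width: 0.003
grasp_force: 0.0
```

```bash
python3 - <<'E'
from h import *
np.set_printoptions(precision=4,suppress=True)
o=manip.get_obs(); print(o["clock"],o["position"],o["ee_rot"],o["joint_pos"])
p,C=cam("wrist"); save(p,"w3.png")
for n in ["wrist","scene","top"]:
    if n!="wrist": p,C=cam(n); save(p,n+"3.png")
    for l in ["stage","hinge","tab","grid","mark"]:
        for d in manip.tip_of(p,l):
            X=w(C,d["position"])
            if X[0]>.45 and X[1]<-.1: print(n,l,round(d["conf"],2),X,px(p,C,X))
E
python3 - <<'E'
import cv2
a=cv2.imread('pics/scene3.png')[200:300,210:330]
cv2.imwrite('pics/c3.png',cv2.resize(a,None,fx=5,fy=5,interpolation=cv2.INTER_CUBIC))
E
```

```text
7.175 [ 0.3729 -0.2067  0.4198] [-0.0003  1.      0.0004  0.0009] [-0.2726 -0.1936  0.6031  1.9511  0.1108  1.3506  1.869 ]
wrist hinge 0.61 [ 0.6129 -0.2085  0.0448] (np.float64(318.92987114758205), np.float64(339.3537287687307))
scene stage 0.65 [ 0.5521 -0.2082 -0.0009] (np.float64(261.6352109507191), np.float64(274.7056184303335))
scene hinge 0.76 [ 0.6045 -0.2076  0.045 ] (np.float64(271.4384661513254), np.float64(271.37935960964535))
scene tab 0.85 [ 0.498  -0.2016  0.0486] (np.float64(251.86422982312564), np.float64(250.20731068663832))
scene grid 0.62 [ 0.5587 -0.2033  0.0554] (np.float64(263.02444088845556), np.float64(259.10057339491254))
top stage 0.55 [ 0.5482 -0.2049 -0.0033] (np.float64(375.5206867894813), np.float64(193.2008747042295))
top hinge 0.81 [ 0.6146 -0.2071  0.0442] (np.float64(378.20527165930764), np.float64(173.3896974487982))
top tab 0.6 [ 0.5003 -0.2077  0.0457] (np.float64(378.49180974443675), np.float64(205.8623323219134))
top grid 0.82 [ 0.5637 -0.2049  0.0537] (np.float64(378.02255371790187), np.float64(187.57957123955046))
top grid 0.62 [ 0.6144 -0.2087  0.0448] (np.float64(378.68591980206577), np.float64(173.43499428768848))
top mark 0.44 [ 0.5856 -0.1493  0.1163] (np.float64(364.3190333590002), np.float64(179.21620653421368))
```

View pics/c3.png

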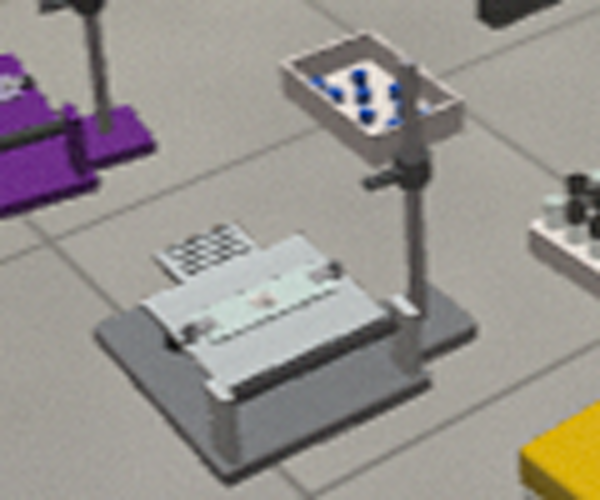

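View pics/w3.png

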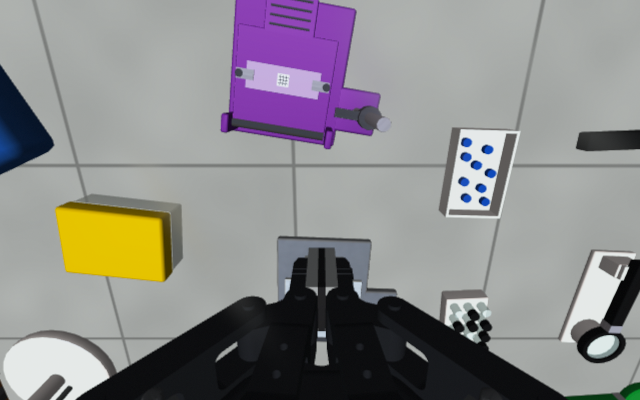

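The crop confirms the plate is level on its stops. The pointer tip is at scene pixel (283.4,236.8), the collar is undisturbed, and the grid is at about (262.5,260). In the wrist view the fingers still hide the stage, so I'll look from farther out.

>>> move_arm --plan '[0,0,0,-0.05,0,0,0,0,0,0,-0.1,0,0,0,0,0,0,-0.15,0,0,0,0,0,0,-0.2,0,0,0,0,0,0,-0.25,0,0,0,0,0,0,-0.3,0,0,0,0,0,0,-0.3,0,0,0,0,0,0,-0.3,0,0,0]'

```text
clock: 9.07
position: [0.6726, -0.2072, 0.4192]
ee_rot: [0.0, 1.0, -0.0, -0.001]
ft_force: [-0.2, -0.0, 0.3]
grip_width: 0.001
grasp_force: 0.0
```

```bash
python3 - <<'E'
from h import *
np.set_printoptions(precision=4,suppress=True)
o=manip.get_obs(); print(o["clock"],o["position"],o["ee_rot"])
p,C=cam("wrist"); save(p,"w4.png"); np.savez("w4",C=C,K=[p["fx"],p["fy"],p["cx"],p["cy"]])
for l in ["stage","hinge","tab","grid","mark"]:
    for d in manip.tip_of(p,l):
        X=w(C,d["position"])
        if X[0]>.45 and X[1]<-.1: print(l,round(d["conf"],2),X,px(p,C,X))
E
```

```text
9.075 [ 0.6726 -0.2072  0.4192] [ 0.0002  1.     -0.0002 -0.0005]
stage 0.71 [ 0.5524 -0.2008  0.0002] (np.float64(325.9348917364903), np.float64(63.959781270542464))
hinge 0.69 [ 0.613  -0.2075  0.0481] (np.float64(320.0917259876), np.float64(120.75524379892921))
grid 0.56 [ 0.564  -0.2067  0.0464] (np.float64(320.8169280838079), np.float64(71.69554545527038))
grid 0.18 [ 0.6064 -0.2076  0.047 ] (np.float64(319.9949511018242), np.float64(114.3457426126569))
mark 0.89 [ 0.5808 -0.1543  0.1142] (np.float64(383.14742204356963), np.float64(87.00125262854402))
```

View pics/w4.png

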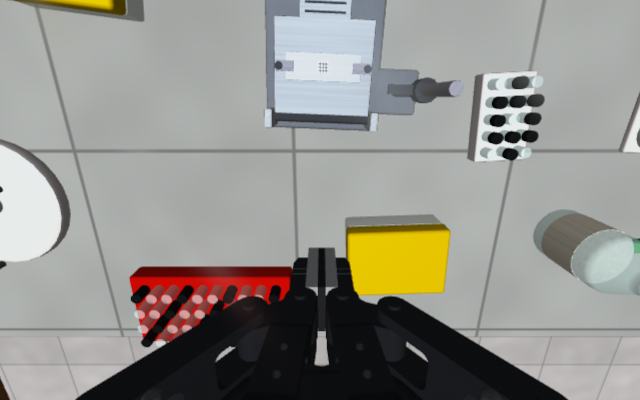

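The wrist view shows the stage clearly: grid at (323,68), pointer tip about (389,90), post top about (455,88).

```bash
python3 - <<'E'
from h import *
from scipy.optimize import least_squares
np.set_printoptions(precision=4,suppress=True)
f=np.load("w4.npz"); C=f["C"]; K=dict(zip(["fx","fy","cx","cy"],f["K"]))
print("grid",ray(K,C,323,68,.052)); print("posttop",ray(K,C,455.5,88,.182))
print("slide L/R",ray(K,C,278,65.5,.052),ray(K,C,368,69,.052))
print("hinge posts",ray(K,C,268,119,.045),ray(K,C,375,123,.045))
p,S=cam("scene"); t,D=cam("top")
print("grid scene",ray(p,S,262.5,260,.052))
r=lambda X:np.r_[np.array(px(K,C,X))-[389,90],np.array(px(p,S,X))-[283.4,236.8]]
s=least_squares(r,[.58,-.15,.11]); print("mark",s.x,s.fun)
g=lambda X:np.r_[np.array(px(K,C,X))-[323,68],np.array(px(p,S,X))-[262.5,260]]
s=least_squares(g,[.58,-.15,.11]); print("grid tri",s.x,s.fun)
a=cv2.imread('pics/w4.png')[30:140,250:480]; b=cv2.imread('pics/scene3.png')[200:290,230:320]
a=cv2.resize(a,(690,330),interpolation=cv2.INTER_CUBIC)
cv2.imwrite('pics/c4.png',a)
E
```

```text
grid [ 0.561  -0.2045  0.052 ]
posttop [ 0.5834 -0.1213  0.182 ]
slide L/R [ 0.5586 -0.2499  0.052 ] [ 0.562  -0.1589  0.052 ]
hinge posts [ 0.6114 -0.2641  0.045 ] [ 0.6157 -0.1476  0.045 ]
grid scene [ 0.5573 -0.2044  0.052 ]
mark [ 0.5833 -0.1501  0.1185] [-0.0368 -0.0195  0.1271 -0.0352]
grid tri [ 0.5611 -0.2047  0.0546] [-0.1944 -0.1096  0.6027 -0.0228]
```

View pics/c4.png

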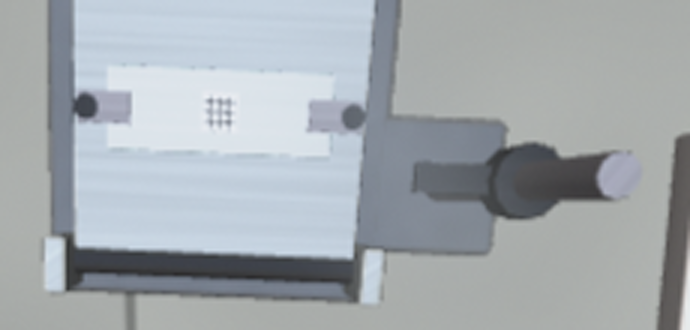

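Refined crop: grid (323.3,67.3), pointer tip (388,89.7), post top (456,88). I'll take a second, oblique view for pointer height on the way to the loupe.

>>> move_arm --plan '[0,0,0,0.005,0.05,0,0,0,0,0,0.01,0.1,0,0.02,0,0,0,0.02,0.15,0,0.04,0,0,0,0.03,0.2,0,0.06,0,0,0,0.04,0.26,0,0.085,0,0,0,0.04,0.26,0,0.085,0,0,0,0.04,0.26,0,0.085,0,0,0,0.04,0.26,0,0.085]'

```text
clock: 10.48
position: [0.6328, 0.0513, 0.42]
ee_rot: [0.001, 1.0, -0.0, 0.0]
ft_force: [-0.6, -0.3, 0.4]
grip_width: 0.997
grasp_force: 0.0
```

```bash
python3 - <<'E'
from h import *
np.set_printoptions(precision=4,suppress=True)
o=manip.get_obs(); print(o["clock"],o["position"],o["ee_rot"])
p,C=cam("wrist"); save(p,"w5.png"); np.savez("w5",C=C,K=[p["fx"],p["fy"],p["cx"],p["cy"]])
for l in ["grid","mark","handle","loupe"]:
    for d in manip.tip_of(p,l):
        X=w(C,d["position"])
        if X[0]>.45: print(l,round(d["conf"],2),X,px(p,C,X))
u,v=px(p,C,[.5827,-.1505,.117]); print(u,v)
x0,y0=max(0,int(u)-80),max(0,int(v)-60)
print(x0,y0)
cv2.imwrite('pics/c5.png',cv2.resize(cv2.imread('pics/w5.png')[y0:y0+120,x0:x0+160],None,fx=5,fy=5,interpolation=cv2.INTER_CUBIC))
go([.567,.203,.33],-.041)
E
```

```text
10.475 [0.6328 0.0513 0.42  ] [ 0.0012  1.     -0.0002  0.0002]
grid 0.59 [ 0.5601 -0.2053  0.0483] (np.float64(79.59957429061365), np.float64(108.12171903298449))
mark 0.75 [ 0.5805 -0.1528  0.1143] (np.float64(89.0130753107567), np.float64(134.76677173397684))
handle 0.71 [0.5696 0.2013 0.038 ] (np.float64(455.87031274096256), np.float64(115.65274017121722))
handle 0.68 [0.7808 0.273  0.003 ] (np.float64(475.1146258612501), np.float64(266.3255885556766))
loupe 0.81 [0.6327 0.1998 0.0383] (np.float64(447.20677787937063), np.float64(171.53430070447658))
loupe 0.57 [0.7743 0.3353 0.0074] (np.float64(521.3115477848198), np.float64(263.8199287899715))
90.03307375699154 137.65634897681144
10 77
turn [-0.      0.0001  0.0401] shift [0.066  0.1505 0.0897] dist 0.187
```

View pics/c5.png

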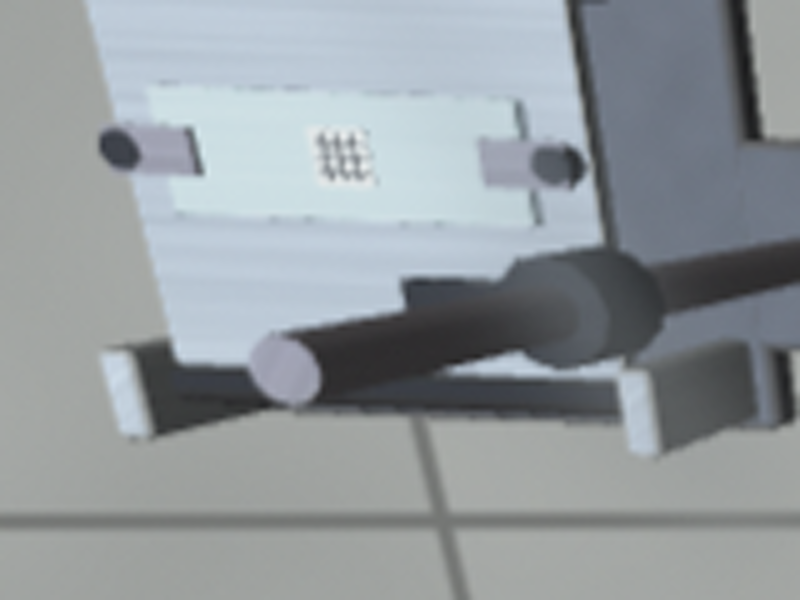

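```bash
python3 - <<'E'
from h import *
from scipy.optimize import least_squares
np.set_printoptions(precision=4,suppress=True)
L=[]
for n in ["w4","w5"]:
    f=np.load(n+".npz"); L.append((dict(zip(["fx","fy","cx","cy"],f["K"])),f["C"]))
p,S=cam("scene")
def pts(q):
    x,y,a,z=q[:4]; c,s=np.cos(a),np.sin(a)
    return lambda X,Y,Z: np.array([x+c*X-s*Y,y+s*X+c*Y,Z])
def res(q):
    P=pts(q); z=q[3]; r=[]
    for i,(o,co) in enumerate([((10,0,52),[(323.3,67.3),(79,108.4)]),((30,85,182),[(456.3,88.3),(67.4,151)])]):
        for k,uv in enumerate(co): r+=list(np.array(px(*L[k],P(*np.array(o)/1e3)+q[4:7]))-uv)
    r+=[px(*L[0],P(.03,.055,z)+q[4:7])[0]-388.3, px(*L[1],P(.03,.055,z+.002)+q[4:7])[0]-90.4]
    a=np.array(px(p,S,P(.01,0,.052)))-[262.5,260]; b=np.array(px(p,S,P(.03,.055,z)))-[283.4,236.8]
    return np.r_[r,(b-a)*1.0,np.array(q[4:7])/.001]
s=least_squares(res,[.55,-.206,-.03,.117,0,0,0],x_scale=.01)
print(s.x,"\n",s.fun); print("cov",np.sqrt(np.diag(np.linalg.inv(s.jac.T@s.jac)))); P=pts(s.x); print("grid",P(.01,0,.052),"mark",P(.03,.055,s.x[3]))
E
```

```text
[ 0.5503 -0.2039 -0.0399  0.1159 -0.      0.     -0.0008] 
 [-0.1131 -0.0073 -0.4674 -0.0404  0.5367  0.1631 -0.0513  0.0336 -0.1211
 -0.0667 -0.6379  0.1134 -0.0113  0.0039 -0.7713]
cov [0.0012 0.0011 0.0094 0.0012 0.001  0.001  0.0006]
grid [ 0.5603 -0.2043  0.052 ] mark [ 0.5825 -0.1501  0.1159]
```

>>> move_arm --plan '[0,0,0,0.02,0.05,0.03,0.085,0,0,0.02,0.04,0.1,0.06,0.085,0,0,0.04,0.066,0.15,0.09,0.085,0,0,0.04,0.066,0.15,0.09,0.085]'

```text
clock: 11.28
position: [0.564, 0.2081, 0.3271]
ee_rot: [0.016, 1.0, 0.0, -0.002]
ft_force: [0.7, 0.3, -0.3]
grip_width: 0.999
grasp_force: 0.0
```

```bash
python3 - <<'E'
from h import *
np.set_printoptions(precision=4,suppress=True)
f=np.load("w5.npz"); K=dict(zip(["fx","fy","cx","cy"],f["K"])); C=f["C"]
g=cv2.cvtColor(cv2.imread("pics/w5.png"),cv2.COLOR_BGR2GRAY)
m=(g<55).astype(np.uint8); n,lab,st,ce=cv2.connectedComponentsWithStats(m)
u,v=map(int,px(K,C,[.567,.202,.048])); k=lab[v,u]; print(g[v,u],st[k])
X=np.array([ray(K,C,b,a,.046)[:2] for a,b in np.argwhere(lab==k)])
h=X[(X[:,0]<.59)&(X[:,0]>.51)]
q=np.array([[x,(h[abs(h[:,0]-x)<.002][:,1].min()+h[abs(h[:,0]-x)<.002][:,1].max())/2,np.ptp(h[abs(h[:,0]-x)<.002][:,1])] for x in np.arange(.515,.588,.006)]); print(q[::3])
b=np.polyfit(q[:,0]-.567,q[:,1],1); print("yaw",b)
r=X[X[:,0]>.6]; print("ring",cv2.minEnclosingCircle((r*1000).astype(np.float32)),X[:,0].min(),X[:,0].max())
yaw=np.arctan(b[0]); go([.567,b[1],.196],yaw)
E
```

```text
23 [ 447   36   35   98 1737]
[[0.515  0.2038 0.0187]
 [0.533  0.2028 0.0194]
 [0.551  0.2017 0.0191]
 [0.569  0.2006 0.0187]
 [0.587  0.1998 0.0187]]
yaw [-0.0571  0.2008]
ring ((0.0, 0.0), 0.0) 0.4922506288304231 0.5875388453504642
turn [-0.0001 -0.0048  0.0248] shift [-0.0039 -0.0072  0.1311] dist 0.131
```

>>> move_arm --plan '[0,0,0.018,-0.004,-0.006,0.04,0.085,0,0,0.018,-0.004,-0.006,0.08,0.085,0,0,0.018,-0.004,-0.006,0.11,0.085,0,0,0.018,-0.004,-0.006,0.131,0.085,0,0,0.018,-0.004,-0.006,0.131,0.085,0,0,0.018,-0.004,-0.006,0.131,0.05]' --squeeze 50

```text
clock: 12.02
position: [0.5712, 0.197, 0.2]
ee_rot: [0.029, 1.0, 0.0, 0.001]
ft_force: [0.0, -0.4, -0.6]
grip_width: 0.81
grasp_force: 0.0
```

>>> move_arm --plan '[0,0,0,0,0,0,0,0,0,0,0,0,0,0,0,0,0,0,0,0,0,0,0,0,0,0,0,0,0,0,0,0,0,0,0,0,0,0,0,0,0,0]'

```text
clock: 12.78
position: [0.5707, 0.2, 0.1999]
ee_rot: [0.027, 1.0, 0.002, 0.001]
ft_force: [0.8, 9.5, 3.7]
grip_width: 0.175
grasp_force: 50.9
```

>>> move_arm --plan '[0,0,0,0,0.003,-0.01,0,0,0,0,0,0.003,-0.03,0,0,0,0,0,0.003,-0.06,0,0,0,0,0,0.003,-0.1,0,0,0,0,0,0.003,-0.14,0,0,0,0,0,0.003,-0.18,0,0,0,0,0,0.003,-0.21,0,0,0,0,0,0.003,-0.22,0,0,0,0,0,0.003,-0.22,0]'

```text
clock: 13.9
position: [0.5706, 0.1996, 0.4189]
ee_rot: [0.029, 1.0, 0.0, 0.0]
ft_force: [-0.9, -0.0, -0.0]
grip_width: 0.172
grasp_force: 50.4
```

```bash
python3 - <<'E'
from h import *
np.set_printoptions(precision=4,suppress=True)
o=manip.get_obs(); print(o["clock"],o["position"],o["ee_rot"],o["grip_width"],o["joint_pos"])
for n in ["scene","top","wrist"]:
    p,C=cam(n); save(p,n+"6.png")
    for l in ["loupe","handle"]:
        for d in manip.tip_of(p,l):
            X=w(C,d["position"])
            if X[2]>.1: print(n,l,round(d["conf"],2),X,X-o["position"])
go([.5005,-.2013,.42],-.05)
E
```

```text
13.9 [0.5706 0.1996 0.4189] [0.0291 0.9996 0.0002 0.0002] 0.1717635510111191 [-0.86    0.301   0.5603  1.5254 -0.162   1.3612  1.2263]
scene loupe 0.82 [0.6288 0.2013 0.2601] [ 0.0582  0.0017 -0.1588]
scene handle 0.74 [0.5638 0.1981 0.26  ] [-0.0068 -0.0015 -0.1589]
top loupe 0.5 [0.6331 0.195  0.2511] [ 0.0625 -0.0047 -0.1678]
wrist loupe 0.76 [0.6336 0.1959 0.2535] [ 0.063  -0.0037 -0.1654]
turn [-0.0003 -0.0005 -0.0079] shift [ 0.0468 -0.4047 -0.0015] dist 0.407
```

>>> move_arm --plan '[0,0,0,0.005,-0.04,0,0,0,0,0,0.01,-0.08,0,0,0,0,0,0.015,-0.12,0,0,0,0,0,0.02,-0.16,0,0,0,0,0,0.025,-0.2,0,0,0,0,0,0.03,-0.24,0,0,0,0,0,0.035,-0.28,0,0,0,0,0,0.04,-0.32,0,0,0,0,0,0.044,-0.36,0,0,0,0,0,0.0475,-0.385,0,0,0,0,0,0.0475,-0.4047,0,0,0,0,0,0.0475,-0.4047,0,0]'

```text
clock: 15.85
position: [0.4994, -0.2026, 0.4187]
ee_rot: [0.03, 1.0, -0.0, 0.0]
ft_force: [-0.4, -0.0, 0.4]
grip_width: 0.172
grasp_force: 50.4
```

>>> move_arm --plan '[0,0,0,0,0,0.03,0,0,0,0,0,0,0.06,0,0,0,0,0,0,0.09,0,0,0,0,0,0,0.115,0,0,0,0,0,0,0.13,0,0,0,0,0,0,0.138,0,0,0,0,0,0,0.138,0,0,0,0,0,0,0.138,0]'

```text
clock: 16.85
position: [0.5001, -0.2014, 0.2815]
ee_rot: [0.029, 1.0, -0.0, 0.001]
ft_force: [0.4, -0.2, 0.3]
grip_width: 0.174
grasp_force: 50.4
```

```bash
python3 - <<'E'
from h import *
np.set_printoptions(precision=4,suppress=True)
o=manip.get_obs(); print(o["clock"],o["position"],o["ee_rot"],o["grip_width"])
for n in ["scene","top","wrist"]:
    p,C=cam(n); save(p,n+"7.png")
    for l in ["loupe","handle","mark","grid"]:
        for d in manip.tip_of(p,l):
            X=w(C,d["position"])
            if X[0]>.43 and X[1]<-.1: print(n,l,round(d["conf"],2),X)
a=cv2.imread('pics/scene7.png')[205:295,210:330]
cv2.imwrite('pics/c7.png',cv2.resize(a,None,fx=6,fy=6,interpolation=cv2.INTER_CUBIC))
E
```

```text
16.85 [ 0.5001 -0.2014  0.2815] [ 0.0289  0.9996 -0.      0.0006] 0.1738859665349889
scene loupe 0.82 [ 0.5558 -0.2046  0.1199]
scene loupe 0.28 [ 0.4958 -0.2004  0.051 ]
scene handle 0.93 [ 0.4947 -0.2014  0.1235]
scene mark 0.58 [ 0.5815 -0.1491  0.1171]
scene mark 0.38 [ 0.5487 -0.2092  0.0002]
scene grid 0.63 [ 0.5583 -0.2035  0.0547]
scene grid 0.46 [ 0.5856 -0.1541  0.1177]
top loupe 0.54 [ 0.5637 -0.2043  0.1143]
top handle 0.55 [ 0.4987 -0.2055  0.1187]
top mark 0.58 [ 0.5827 -0.1533  0.1185]
top grid 0.78 [ 0.5602 -0.2068  0.0488]
wrist loupe 0.73 [ 0.5615 -0.2034  0.1156]
wrist handle 0.66 [ 0.4968 -0.1997  0.1193]
wrist mark 0.63 [ 0.581  -0.1536  0.116 ]
```

View pics/c7.png

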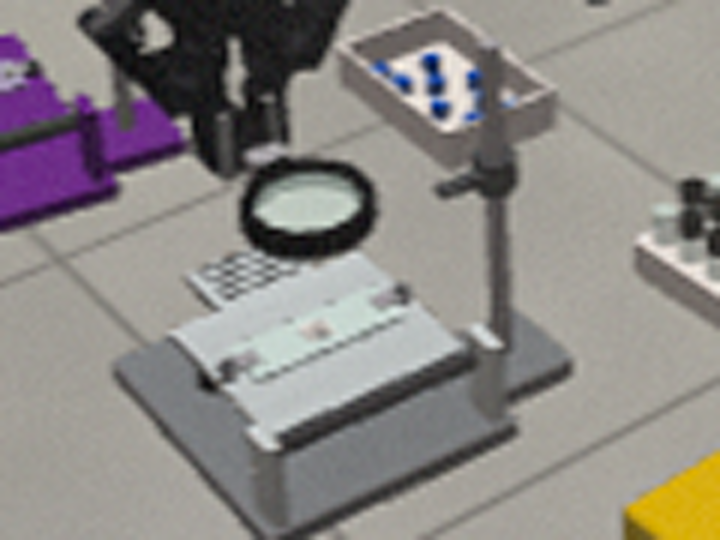

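The crop shows the loupe held over the stage, with the ring centre at scene pixel (261.5,239.5) and the pointer tip at (283.3,236.3). The pointer is untouched and the plate is level. Next I'll check ring height and tilt by fitting its outline in all cameras.

```bash
cat > fit.py <<'E'
from h import *
from scipy.optimize import least_squares
np.set_printoptions(precision=4,suppress=True)
o=manip.get_obs(); V=[]
for n in ["scene","top","wrist"]:
    p,C=cam(n); best=None
    for d in manip.silhouettes(p,"loupe"):
        u,v=np.array(px(p,C,[.5603,-.2043,.118])).astype(int); m=d["pixels"].astype(np.uint8)
        if 0<=v<400 and 0<=u<640 and m[max(0,v-15):v+15,max(0,u-12):u+12].any(): best=m;print(n,round(d["conf"],2),m.sum());break
    if best is None: continue
    c=max(cv2.findContours(best,cv2.RETR_EXTERNAL,cv2.CHAIN_APPROX_NONE)[0],key=len)[:,0,:].astype(float)
    X=np.array([ray(p,C,*q,.118) for q in c]); k=X[:,0]>.55; V.append((n,p,C,c[k]))
t=np.linspace(0,2*np.pi,72,endpoint=False)
ring=np.array([[.03*np.cos(a),.03*np.sin(a),z] for z in(-.006,.006) for a in t])
def res(q,V=V):
    r=[]
    W=R.from_euler('xyz',[q[3],q[4],-.06]).apply(ring)+q[:3]
    for n,p,C,c in V:
        h=cv2.convexHull(np.array([px(p,C,x) for x in W],np.float32))
        c2=c.mean(0)+(c-c.mean(0))
        r+=[(cv2.pointPolygonTest(h,(float(a),float(b)),True)-.4)/max(1,len(c)/20)**.5 for a,b in c]
    return np.r_[r,q[3]/.05,q[4]/.05]
s=least_squares(res,[.56,-.204,.118,0,0],x_scale=[.01]*3+[.1]*2,diff_step=1e-3,loss="soft_l1")
print("all x y z roll pitch",s.x,s.cost)
for v in V:
    s=least_squares(lambda q:res(np.r_[q,0,0],[v]),[.56,-.204,.118],diff_step=1e-3,loss="soft_l1"); print(v[0],len(v[3]),s.x,s.cost)
print("tcp",o["position"])
E
python3 fit.py; python3 -c "
import cv2;cv2.imwrite('pics/f7.png',cv2.imread('pics/wrist7.png'))"
```

```text
scene 0.57 372
top 0.49 171
wrist 0.88 9882
all x y z roll pitch [ 0.5577 -0.2029  0.1273 -0.0176  0.6603] 81.43815808400981
scene 30 [ 0.5173 -0.1803  0.0858] 0.9373034894582819
top 29 [ 0.6139 -0.2755 -0.3609] 6.171807669016791
wrist 56 [ 0.2502 -0.1858  0.4381] 5.448044778322418
tcp [ 0.4998 -0.2013  0.2807]
```

View pics/f7.png

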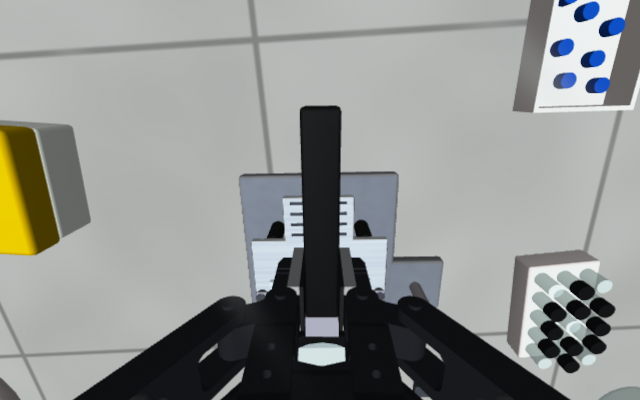

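The wrist view shows the handle gripped squarely, its end at (320,107), with the ring hidden behind the gripper. The outline fit is not usable, so I'll compare ring and pointer heights in the scene image with known xy.

```bash
python3 - <<'E'
from h import *
from scipy.optimize import brentq
p,C=cam("scene")
g=cv2.cvtColor(cv2.imread("pics/scene7.png"),cv2.COLOR_BGR2GRAY)
m=(g<70).astype(np.uint8); m[:, :249]=0; m[:,275:]=0; m[:230]=0; m[250:]=0
ys,xs=np.nonzero(m); print("ring px",xs.min(),xs.max(),ys.min(),ys.max())
t=np.linspace(0,6.28,90)
for z in (.114,.118,.122):
    P=np.array([px(p,C,[.5603+.03*np.cos(a),-.2043+.03*np.sin(a),z+h]) for a in t for h in(-.006,.006)])
    print(z,P.min(0).round(1),P.max(0).round(1))
zr=lambda xy,v: brentq(lambda z:px(p,C,[*xy,z])[1]-v,0,.3)
print("mark z",zr((.5825,-.1501),236.5),"grid z",zr((.5603,-.2043),260))
E
```

```text
ring px 249 272 230 247
0.114 [249.6 233.3] [273.2 250.7]
0.118 [249.5 232.1] [273.1 249.4]
0.122 [249.4 230.9] [273.  248.2]
mark z 0.11891260021143035 grid z 0.05380556542312103
```

>>> move_arm --plan '[0,0,0,0,0,0.002,0,0,0,0,0,0,0.004,0,0,0,0,0,0,0.004,0,0,0,0,0,0,0.004,0,0,0,0,0,0,0.004,0,0,0,0,0,0,0.004,0]'

```text
clock: 18.7
position: [0.4999, -0.2013, 0.2767]
ee_rot: [0.029, 1.0, 0.0, 0.0]
ft_force: [-0.3, 0.2, -0.4]
grip_width: 0.174
grasp_force: 50.4
```

```bash
python3 - <<'E'
from h import *
o=manip.get_obs(); print(o["clock"],o["position"],o["ee_rot"],o["grasp_force"])
print(manip.hand_in())
E
```

```text
18.7 [ 0.49986252 -0.2012881   0.27674088] [2.88923340e-02 9.99582526e-01 3.41346974e-05 7.62500414e-05] 50.40840804576874
the job is handed in; nothing more can be done
None
```

I handed the job in at 18.7 s with the stage pressed down on its stops and the loupe held still over the grid, lens mid-plane at about 117 mm; I measured the pointer at 116–118 mm. The ring-outline check of tilt failed, so "level" rests on the level grasp and tool pose, and no verdict came back.

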